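Charge the paint mixer with its mixing balls and hold the run key at half travel

TASK

Pour the four steel mixing balls from the scoop through the funnel into the paint mixer's jar, then stand the empty scoop back upright on the table. Then press the mixer's spring-loaded square run key down with the fingers until its top is level with the top of the little round post beside it (half travel, slow speed), never pushing it right down, and finish while still holding it there: do not let go. Leave everything else on the table where it stands.

Things in the scene. Friction and masses are not known exactly. Their poses are not given: they have to be found in the camera images.
- mixer: fixed paint mixer: grey base 140 (x) x 280 (y) x 30 mm high, origin under its centre, z up. At its -y end a clear jar (axis y = -80 mm, 56 mm wide, top at z 100) with a fixed aluminium funnel; at its +y end a raised block (120 x 110 mm, centre y = +83, top at z 60) with the square black run key (y = +80) and a round brass gauge post 14 mm wide (y = +126)
- jar_floor (a point): centre of the jar's inner floor, 35 mm above the table; the jar's inner diameter is 48 mm
- funnel_mouth (a point): centre of the funnel's round mouth at rim height, 152 mm above the table. The mouth is 98 mm wide inside with an upright collar 12 mm high, then narrows over 43 mm of height to a throat 32 mm wide inside, which opens into the jar; wall 3 mm
- key_top (a point): centre of the run key's flat top, a 46 x 46 mm square; 92 mm above the table when the key is up, moves down with it
- post_top (a point): centre of the gauge post's top, 81 mm above the table; the key's top is level with it at half travel
- run_key (a joint): travel of the run key straight down in m: 0 up, 0.011 level with the gauge post, 0.022 fully down. Spring: about 2 N to start moving, 6.4 N at 0.011, 11 N at 0.022; it springs back up when let go
- scoop: loose aluminium scoop, 130 g; origin under its pan's middle, z up. Pan x -45 to +45 mm, 46 mm wide outside, walls 38 high, 3 thick. Open at -x (spout); the floor falls 8 degrees to the back, so the balls lie at the back wall (+x) and roll out when tilted spout-down more than 8 degrees. Behind it an upright wooden grip plate, 14 mm thick (y), x +48 to +93 mm, 66 mm high
- spout (a point): middle of the scoop floor's edge at the spout, 17 mm above the scoop's underside, at scoop x = -45 mm
- scoop_grip (a point): point to grip in the wooden plate, at scoop x = +74 mm, 50 mm above the scoop's underside; grip across the plate's 14 mm thickness (scoop y)
- ball1: steel mixing ball, 14 mm diameter, 11 g, starts in the scoop; origin at its centre
- ball2: steel mixing ball, 14 mm diameter, 11 g, starts in the scoop; origin at its centre
- ball3: steel mixing ball, 14 mm diameter, 11 g, starts in the scoop; origin at its centre
- ball4: steel mixing ball, 14 mm diameter, 11 g, starts in the scoop; origin at its centre
- stamp_block: bystander: dark wooden printing block 85 x 60 mm with a round handle, 60 mm high; origin under its centre
- round_stamp: bystander: round wooden stamp, 52 mm diameter, 50 mm high; origin under its centre
- bottle_a: bystander: green paint bottle, 36 mm diameter, 85 mm high; origin under its centre
- bottle_b: bystander: yellow paint bottle, 36 mm diameter, 85 mm high; origin under its centre
- paint_pot: bystander: red paint pot, 52 mm diameter, 55 mm high; origin under its centre
- water_cup: bystander: white ceramic cup, 72 mm rim diameter, 80 mm high; origin under its centre
- brush: bystander: paint brush 190 mm long lying on the table, along its x
Things that resemble listed ones, but are neither listed nor needed, are in the scene too. There is more than one size of the scoop; the job needs the middle-sized.

How it is judged:
By the outcome, as a careful person would: the job done as asked, in the order asked, and still so for the second after the job is handed in, while the arm keeps its last pose, push and grip.
It also fails if it takes over 61 s, if anything falls off the work surface, if the arm or the gripper's body presses on something with over 40 N, if the wrist force passes 120 N, or if a joint passes its speed limit or range.

ROBOT

A 6-joint arm with a two-finger parallel gripper is mounted at the origin on the work surface. World frame = base frame: x ahead of the robot, y to its left, z up, the work surface at z = 0. Lengths are in mm, angles in rad, forces in N, time in s.
With the tool pointing down it reaches from about 325 to 775 mm from the base axis. Payload 9.3 kg.
Tool frame: the origin (TCP) lies on the centre line of the jaws, within the pads' length; the fingertips stand 25 mm ahead of it and the grasp point (between the pads) lies 6 mm ahead of it; z points along the fingers, y is the direction in which the jaws open and shut (so a half turn about z gives the same grasp; the last joint's range is limited). The gripper opens to 85 mm and grips with 20 to 120 N. Pads are 22 mm wide; open, the fingers measure 114 mm over their backs; the gripper's body (76 mm by 85 mm) begins 54 mm behind the grasp point. The pads swing forward as they close: fully open they stand 13 mm farther back than shut.
Start: joints at [-1.449, 0.259, 0.021, 1.334, 0, 1.418], TCP at [149.238, -529.363, 256.279] pointing down, gripper open.
Joint ranges: [-3.04, 3.04], [-0.91, 1.82], [-1.04, 1.36], [-1.92, 1.95], [-1.52, 1.45], [-3.14, 3.14]. Speed limits (rad/s): [2.22, 2.22, 2.79, 3.14, 3.14, 3.14].

INTERFACE

Orientations are given as a unit quaternion [w, x, y, z].
In Python, from station import env gives the robot as it stands. The module is installed in compiled form; this text tells all that it offers.
- The arm moves only by the shell command python3 -m pendant 'ROWS' [FORCE]. ROWS is JSON, a list of rows, each a list of 7 numbers: the turn, a rotation vector about the tool's x, y, z in rad, then the shift along the tool's x, y, z in cm, then the closure, from 0 (fully open) to 1 (shut). A call has exactly 10 rows; each row is the pose to reach, as a shift and turn from the pose commanded when the call began, along the tool's axes at that moment; what a row does not reach only later rows make up. A row lasts 1/8 s, in which the tool goes at most 62.5 mm and 10.7 degrees, less where a joint would pass 70% of its speed; a pose out of reach is approached as far as the arm can. A call with a gripper value outside its range is refused whole. The fingers move at their own pace and stop on an object; FORCE is the grip in N (left out, the last holds). Time passes only in rows, so rows that repeat a pose let the fingers close, or fill a call up. It gives the time, the measured TCP pose, the force and the opening at its end, in the units of the state.
- env.read_state(): the state, without advancing time (a new reading comes with each control period).
- env.get_image(name): name is "scene" or "side" or "wrist"; returns the picture (420x560x3 uint8, red, green, blue); there is no depth.
- env.camera_info(name): a dict with "fx", "fy", "cx", "cy" (pixels), "extrinsics" (4x4, takes a point from camera to world coordinates). Camera axes: x right, y down, z forward; pixel columns grow to the right and rows downward; lengths in mm; the calibration is good to about 2 mm. A picture is of the moment at which its call begins: read the wrist's pose just before it. camera_info takes no time and is no camera call; for the wrist camera it gives the pose at the moment of the call.
- env.close_job(): hands the job in, once; it reports no verdict.
The state is a dict: "time": time; "qpos": joint angles; "dq": joint speeds; "tau": joint torques, N m; "ee_pos": TCP position; "eef_rot": TCP orientation; "force": force on the tool from outside, world axes, zero at the start; "ft_torque": the same for the moment, N m; "finger_gap": finger opening in mm.
Only numpy, scipy, OpenCV 4.12 (cv2) and the standard library are available. Lean on these libraries where they do the work, as an engineer would, in place of code of your own. Each camera call takes 0.05 s, during which the arm holds its last target.

## Working session

There is one attempt and no reset: what is moved stays moved. The work goes in short steps, Python scripts to look and compute and a shell command to move; the robot and the scene stay as the last step left them, time stands still between calls to the robot, and variables do not carry over. Pictures are saved under pics/ and viewed, and the job is handed in when it is done.

```bash
ls; mkdir -p pics
python3 - <<'E'
from station import env
import cv2
print(env.read_state())
for n in("scene","side","wrist"):
    i=env.camera_info(n);print(n,i)
    cv2.imwrite(f"pics/{n}0.png",cv2.cvtColor(env.get_image(n),cv2.COLOR_RGB2BGR))
E
```

```text
pics
{'time': 0.0, 'qpos': array([-1.44860941e+00,  2.59190329e-01,  2.07339948e-02,  1.33367774e+00,
       -6.56317056e-06,  1.41820838e+00]), 'dq': array([-5.27681714e-04, -4.31509338e-04,  1.48666112e-03, -1.10615793e-04,
       -7.98232042e-05,  8.60280383e-04]), 'tau': array([ 1.03295399e-03, -5.55635726e+01,  3.44531679e+01,  1.34077718e-02,
       -4.85870864e-07, -1.95360155e-07]), 'ee_pos': array([ 149.20073936, -529.11463446,  255.65622103]), 'eef_rot': array([-6.68846332e-04,  9.90576960e-01,  1.36955608e-01,  6.88562871e-06]), 'force': array([-0.64932623,  0.70716074,  0.08776804]), 'ft_torque': array([ 0.00627347, -0.00983371,  0.00458023]), 'finger_gap': 85.83427308024112}
scene {'fx': 518.4193958297807, 'fy': 518.4193958297807, 'cx': 278.0923446939223, 'cy': 210.0477694411467, 'extrinsics': array([[-1.63025974e-01,  7.01890463e-01, -6.93377466e-01,
         1.86206421e+03],
       [ 9.86446089e-01,  1.29219363e-01, -1.01126009e-01,
         2.38707323e+02],
       [ 1.86184133e-02, -7.00465655e-01, -7.13443214e-01,
         1.52819394e+03],
       [ 0.00000000e+00,  0
[... 286 characters left out ...]
-01, -5.66189218e-01,  7.03071458e-01,
        -9.18217198e+02],
       [ 1.22488694e-02, -7.82438080e-01, -6.22607915e-01,
         9.80688570e+02],
       [ 0.00000000e+00,  0.00000000e+00,  0.00000000e+00,
         1.00000000e+00]])}
wrist {'fx': 331.5839124355105, 'fy': 331.5839124355105, 'cx': 278.2000554056541, 'cy': 207.09233968272903, 'extrinsics': array([[ 2.71247202e-01, -9.17441104e-01, -2.91078642e-01,
         2.23746907e+02],
       [-9.62508498e-01, -2.59027327e-01, -8.05123328e-02,
        -5.07118182e+02],
       [-1.53199917e-03,  3.02004412e-01, -9.53305296e-01,
         3.72205993e+02],
       [ 0.00000000e+00,  0.00000000e+00,  0.00000000e+00,
         1.00000000e+00]])}
```

View pics/scene0.png

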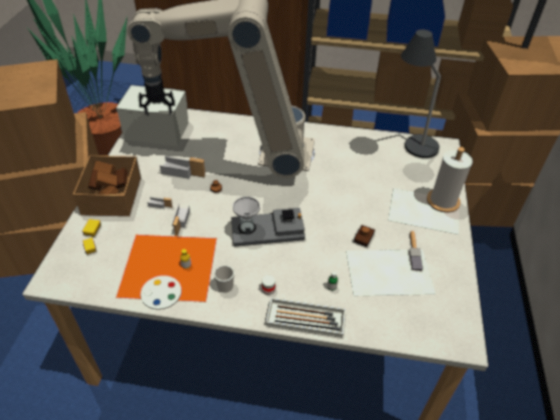

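View pics/side0.png

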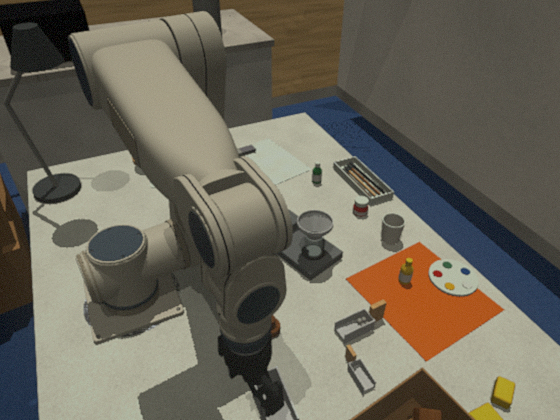

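View pics/wrist0.png

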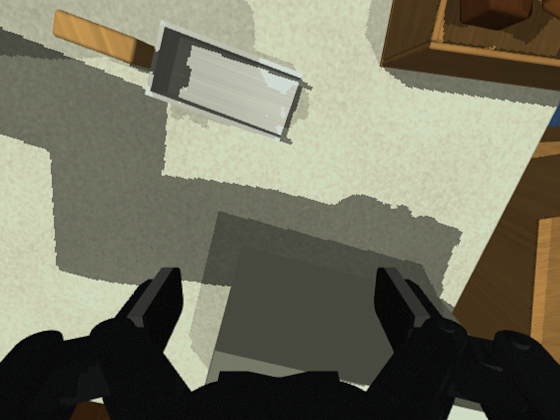

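Scoop candidates in the scene view are the large one at (182,167), a small one at (160,202) and a middle one at (181,218). I'll check them in a crop.

Run:
```python
import cv2
a=cv2.imread("pics/scene0.png");b=cv2.imread("pics/side0.png")
cv2.imwrite("pics/c1.png",cv2.resize(a[140:270,130:330],None,fx=4,fy=4,interpolation=cv2.INTER_CUBIC))
cv2.imwrite("pics/c2.png",cv2.resize(b[200:400,270:420],None,fx=3,fy=3,interpolation=cv2.INTER_CUBIC))
```

```text
(no output)
```

View pics/c1.png

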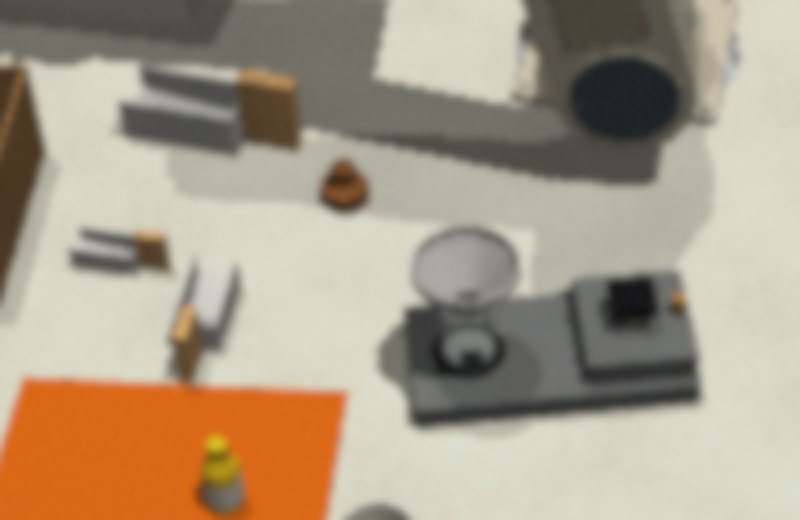

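View pics/c2.png

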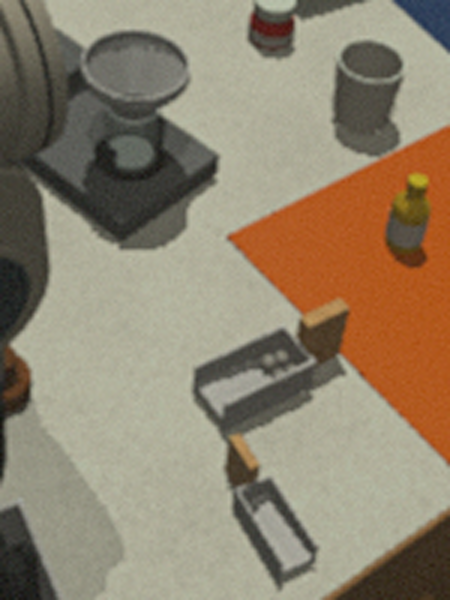

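```bash
cat > h.py <<'E'
import numpy as np, cv2
from scipy.spatial.transform import Rotation as R
from station import env
def ray(ci,u,v,z):
    T=ci["extrinsics"];d=T[:3,:3]@[(u-ci["cx"])/ci["fx"],(v-ci["cy"])/ci["fy"],1]
    o=T[:3,3];return o+d*(z-o[2])/d[2]
def proj(ci,P):
    T=ci["extrinsics"];c=(np.atleast_2d(P)-T[:3,3])@T[:3,:3]
    return np.c_[ci["fx"]*c[:,0]/c[:,2]+ci["cx"],ci["fy"]*c[:,1]/c[:,2]+ci["cy"]]
def rot(q): return R.from_quat([q[1],q[2],q[3],q[0]]).as_matrix()
E
python3 - <<'E'
from h import *
s=env.camera_info("scene");d=env.camera_info("side")
c1=lambda u,v,z:ray(s,130+u/4,140+v/4,z).round(0)
c2=lambda u,v,z:ray(d,270+u/3,200+v/3,z).round(0)
print("funnel",c1(466,265,152),c2(136,72,152))
print("base corners",c1(415,423,0),c1(697,398,0), c2(125,236,0))
print("key",c1(632,290,92),"post",c1(679,298,81))
print("grip top",c1(186,325,66),c2(325,315,66), "spout bottom", c2(205,420,0),"spout top",c1(216,268,38),c2(205,400,38))
print("backR", c1(185,340,38))
E
```

```text
funnel [526. -76. 152.] [516. -90. 152.]
base corners [ 599. -115.   -0.] [518. 149.   0.] [ 481. -147.   -0.]
key [472.  75.  92.] post [464. 120.  81.]
grip top [ 572. -344.   66.] [ 563. -351.   66.] spout bottom [ 445. -361.    0.] spout top [ 466. -349.   38.] [ 439. -366.   38.]
backR [ 566. -350.   38.]
```

The middle scoop, seen at scene (181,218), has balls against its back wall. It also matches on size, so that's my choice. Next I'll move the wrist above it for a close check.

```bash
python3 -m pendant '[[0,0,0.17,6,-1,0,0.4],[0,0,0.17,12,-2,0,0.4],[0,0,0.17,18,-3,0,0.4],[0,0,0.17,24,-4,0,0.4],[0,0,0.17,30,-5,0,0.4],[0,0,0.17,36,-6,0,0.4],[0,0,0.17,42,-7,0,0.4],[0,0,0.17,42.6,-7.1,0,0.4],[0,0,0.17,42.6,-7.1,0,0.4],[0,0,0.17,42.6,-7.1,0,0.4]]' 60
python3 - <<'E'
from h import *
i=env.camera_info("wrist");np.save("w1.npy",i,allow_pickle=True)
cv2.imwrite("pics/w1.png",cv2.cvtColor(env.get_image("wrist"),cv2.COLOR_RGB2BGR))
cv2.imwrite("pics/s1.png",cv2.resize(cv2.cvtColor(env.get_image("scene"),cv2.COLOR_RGB2BGR)[130:280,120:340],None,fx=3.5,fy=3.5,interpolation=cv2.INTER_CUBIC))
print(env.read_state())
E
```

```text
time: 1.4
ee_pos: [538.9, -346.2, 256.4]
eef_rot: [0.0, 0.999, 0.052, -0.0]
force: [-0.2, -0.1, 0.8]
finger_gap: 51.1
{'time': 1.5, 'qpos': array([-7.02059749e-01,  4.17502456e-01,  2.58836044e-01,  1.41195512e+00,
       -8.96372453e-05,  2.33654532e+00]), 'dq': array([0.00336971, 0.00184587, 0.00249435, 0.00251855, 0.0022092 ,
       0.00200764]), 'tau': array([ 4.41224193e-01, -6.78543520e+01,  3.47408760e+01, -7.32858694e-03,
        1.04275704e-02, -7.17389194e-03]), 'ee_pos': array([ 538.86610761, -346.31920429,  256.58168141]), 'eef_rot': array([9.24857167e-05, 9.98674483e-01, 5.14710342e-02, 3.30700910e-05]), 'force': array([ 0.58325106,  0.72279104, -0.64906921]), 'ft_torque': array([0.01620179, 0.01425984, 0.00354604]), 'finger_gap': 51.16257041819549}
```

View pics/w1.png

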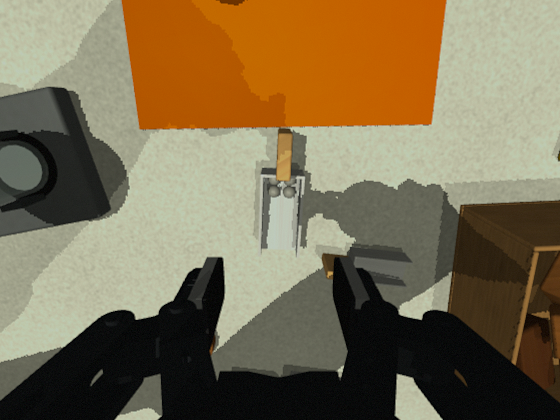

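View pics/s1.png

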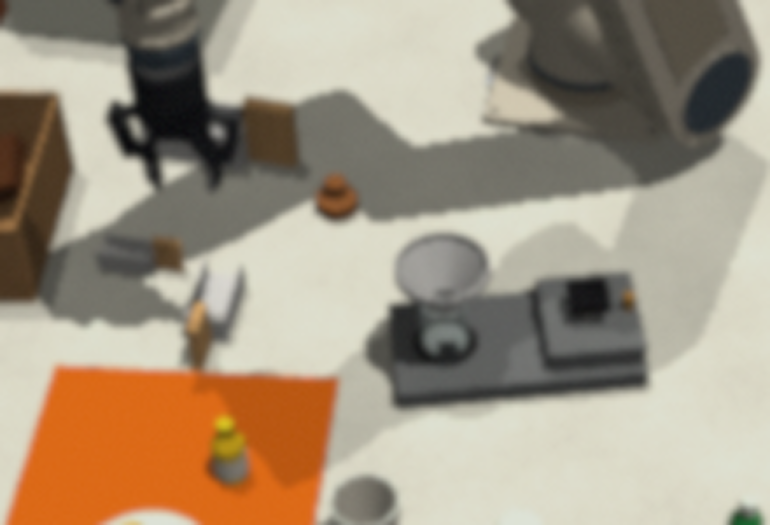

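Run:
```python
import cv2
a=cv2.imread("pics/w1.png")
cv2.imwrite("pics/w1c.png",cv2.resize(a[115:265,230:330],None,fx=4,fy=4,interpolation=cv2.INTER_CUBIC))
```

```text
(no output)
```

View pics/w1c.png

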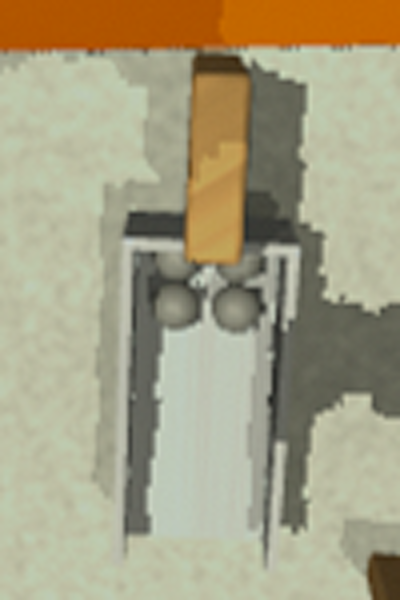

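Run:
```python
from h import *
i=np.load("w1.npy",allow_pickle=True).item()
f=lambda u,v,z:ray(i,230+u/4-.5,115+v/4-.5,z)
P=[(195,70),(249,72),(186,262),(240,264)]
W=[f(*p,66) for p in P];print(np.round(W,1))
a=(W[0]+W[1])/2;b=(W[2]+W[3])/2
print("plate far/near",a,b,np.linalg.norm(a-b),np.arctan2(*(a-b)[[1,0]]))
# pan rims
Q=[(127,240),(298,243),(120,560),(268,568)]
print(np.round([f(*q,38) for q in Q],1), f(200,537,17))
s=env.camera_info("scene");g=lambda u,v,z:ray(s,120+u/3.5-.5,130+v/3.5-.5,z).round(1)
print("funnel",g(441,272,152),g(396,272,152),g(487,272,152),"key",g(588,297,92),"post",g(628,297,81),"base",g(400,405,0),g(645,386,0))
h=lambda u,v,z:ray(i,u,v,z).round(1)
print("mixer wrist corner top z30",h(108,215,30),h(66,88,30),"jar",h(18,166,60))
```

```text
[[ 590.1 -339.6   66. ]
 [ 590.9 -351.8   66. ]
 [ 545.6 -342.1   66. ]
 [ 546.5 -354.8   66. ]]
plate far/near [ 590.47506044 -345.71957816   66.        ] [ 546.04589306 -348.46561062   66.        ] 44.51394846673493 0.06172845234950807
[[ 543.4 -326.9   38. ]
 [ 547.1 -370.7   38. ]
 [ 453.2 -332.9   38. ]
 [ 455.  -374.    38. ]] [ 452.8025344 -355.3292819   17.       ]
funnel [532.  -78.5 152. ] [ 540.7 -125.7  152. ] [523.1 -30.3 152. ] key [482.7  74.6  92. ] post [464.1 117.   81. ] base [ 595.8 -115.3    0. ] [519.7 147.7   0. ]
mixer wrist corner top z30 [ 479.5 -164.    30. ] [ 607.4 -130.    30. ] jar [532.4 -96.4  60. ]
```

```bash
python3 -m pendant '[[0,0,0.043,3.2,0.4,4,0.4],[0,0,0.043,3.2,0.4,10,0.4],[0,0,0.043,3.2,0.4,15,0.4],[0,0,0.043,3.2,0.4,18.5,0.4],[0,0,0.043,3.2,0.4,20,0.4],[0,0,0.043,3.2,0.4,20,0.4],[0,0,0.043,3.2,0.4,20,0.7],[0,0,0.043,3.2,0.4,20,1],[0,0,0.043,3.2,0.4,20,1],[0,0,0.043,3.2,0.4,20,1]]' 60
python3 - <<'E'
from h import *
cv2.imwrite("pics/w2.png",cv2.cvtColor(env.get_image("wrist"),cv2.COLOR_RGB2BGR))
print(env.read_state())
E
```

```text
time: 2.75
ee_pos: [572.9, -346.6, 58.0]
eef_rot: [0.001, 1.0, 0.031, 0.001]
force: [-0.7, -0.8, 5.9]
finger_gap: 13.3
{'time': 2.8, 'qpos': array([-6.69259941e-01,  5.64772791e-01, -1.00936019e-02,  9.93040455e-01,
       -2.38254474e-04,  2.41050813e+00]), 'dq': array([ 0.00049999,  0.00020805, -0.000238  ,  0.00038801, -0.00104705,
        0.00070717]), 'tau': array([ 5.02867308e-01, -7.05744696e+01,  2.86387038e+01, -1.40860677e-01,
        1.82231055e-01,  6.57650584e-03]), 'ee_pos': array([ 572.85637016, -346.64569604,   57.99666836]), 'eef_rot': array([0.00102202, 0.99952121, 0.03090716, 0.00102808]), 'force': array([-0.09312467,  0.44071982,  6.09786259]), 'ft_torque': array([-0.06507484,  0.18250981,  0.00149265]), 'finger_gap': 13.06210658601167}
```

View pics/w2.png

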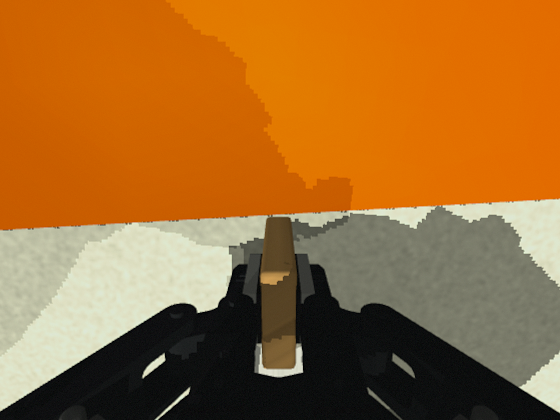

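```bash
python3 -m pendant '[[0,0,0,0,0,-2,1],[0,0,0,0,0,-6,1],[0,0,0,0,0,-11,1],[0,0,0,0.5,-1,-15,1],[0,0,0,1,-3,-18,1],[0,0,0,1.5,-6,-19.5,1],[0,0,0,2,-10,-19.5,1],[0,0,0,2.5,-13,-19.5,1],[0,0,0,2.5,-14.5,-19.5,1],[0,0,0,2.5,-14.5,-19.5,1]]'
python3 - <<'E'
from h import *
d={}
for n in("wrist","scene","side"):
    d[n]=env.camera_info(n)
    cv2.imwrite(f"pics/{n}3.png",cv2.cvtColor(env.get_image(n),cv2.COLOR_RGB2BGR))
np.save("ci3.npy",d,allow_pickle=True)
print(env.read_state())
for n,c in(("scene",(170,300,190,260)),("side",(240,380,190,310))):
    a=cv2.imread(f"pics/{n}3.png");cv2.imwrite(f"pics/{n}3c.png",cv2.resize(a[c[2]:c[3],c[0]:c[1]] if 0 else a[c[2]:c[3],c[0]:c[1]],None,fx=5,fy=5,interpolation=cv2.INTER_CUBIC))
E
```

```text
time: 4.05
ee_pos: [588.2, -199.3, 251.6]
eef_rot: [0.0, 1.0, 0.032, 0.0]
force: [-0.2, 0.2, -2.0]
finger_gap: 13.3
{'time': 4.2, 'qpos': array([-4.63803404e-01,  3.84367602e-01,  1.93051048e-01,  1.37944193e+00,
       -2.83633844e-04,  2.61682836e+00]), 'dq': array([-0.00549105,  0.00339942,  0.00160036,  0.00031041, -0.00016832,
        0.00289848]), 'tau': array([ 7.46009946e-01, -6.72072887e+01,  3.53537536e+01,  1.00838374e-01,
       -1.01304031e-02, -2.08675621e-03]), 'ee_pos': array([ 588.18557506, -200.81794961,  251.16767201]), 'eef_rot': array([ 1.33819421e-04,  9.99535497e-01,  3.04757224e-02, -5.06206907e-05]), 'force': array([ 2.05381748,  0.68823244, -0.93727642]), 'ft_torque': array([ 0.05714248, -0.12171449,  0.0381094 ]), 'finger_gap': 12.942170612453548}
```

View pics/wrist3.png

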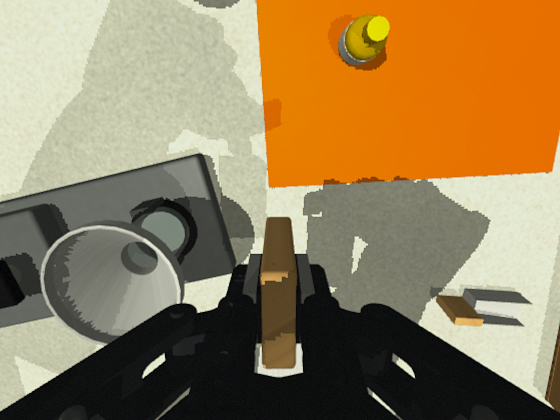

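View pics/scene3.png

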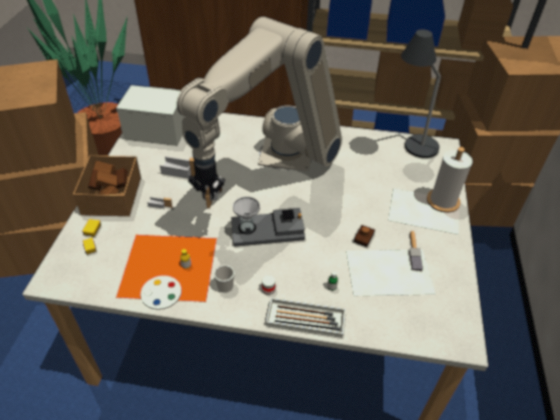

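View pics/side3.png

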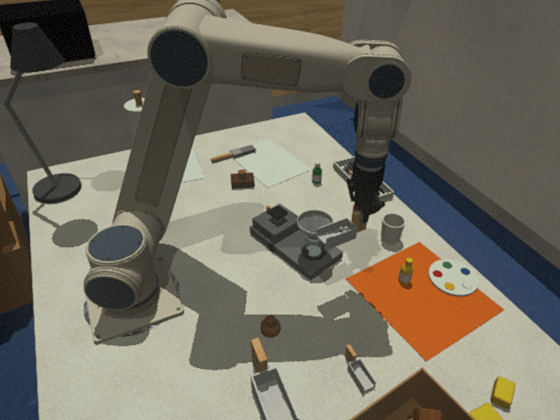

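Run:
```python
import cv2
a=cv2.imread("pics/wrist3.png")
cv2.imwrite("pics/w3c.png",cv2.resize(a[140:360,0:260],None,fx=3,fy=2.7,interpolation=cv2.INTER_CUBIC))
a=cv2.imread("pics/side3.png")
cv2.imwrite("pics/side3c.png",cv2.resize(a[190:290,240:370],None,fx=6,fy=6,interpolation=cv2.INTER_CUBIC))
```

```text
(no output)
```

View pics/w3c.png

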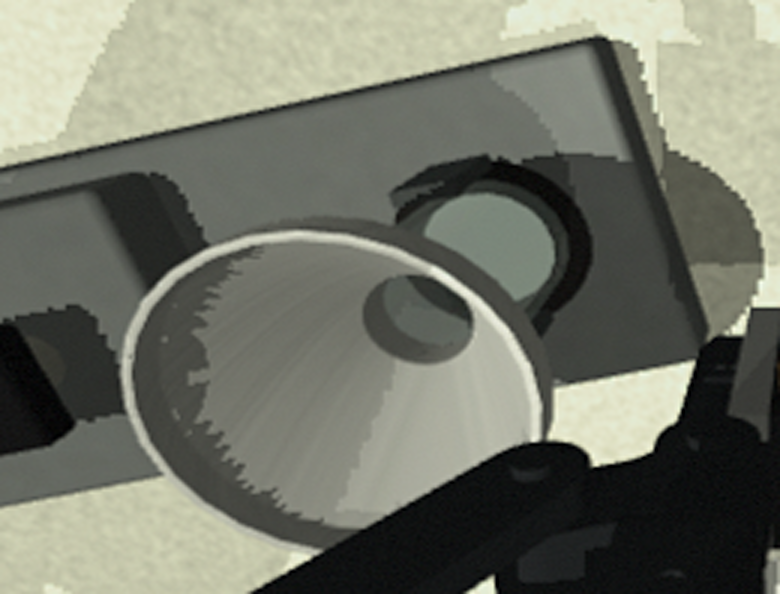

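View pics/side3c.png

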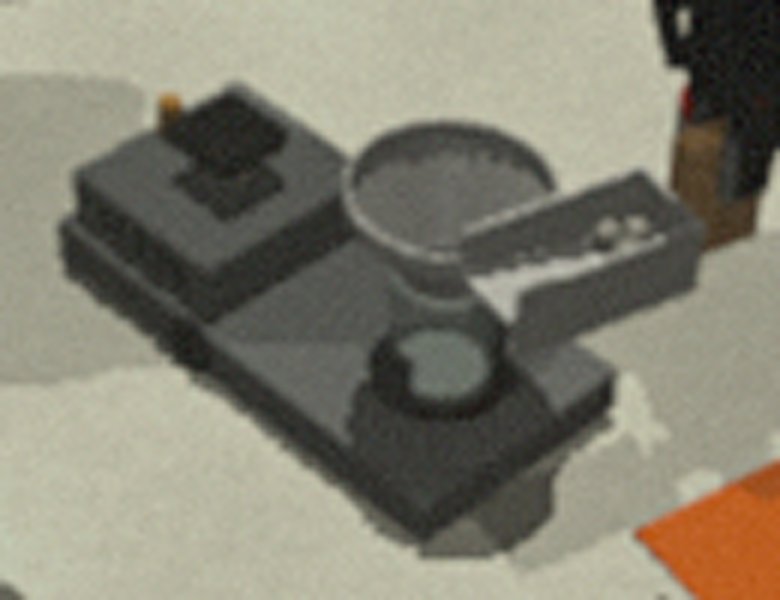

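Run:
```python
from h import *
from scipy.optimize import least_squares as LS
d=np.load("ci3.npy",allow_pickle=True).item()
w=lambda u,v:(u/3-.33,140+v/2.7-.33)
rim=[w(*p) for p in[(124,370),(300,231),(440,268),(545,410),(200,510),(165,480),(150,290)]]
W=np.array([ray(d["wrist"],*p,152)[:2] for p in rim])
r=LS(lambda q:np.hypot(*(W-q[:2]).T)-q[2],[520,-85,51]);print("rim fit wrist",r.x,r.fun.round(1))
side=lambda u,v:(240+u/6-.4,190+v/6-.4)
sc=lambda u,v:(130+u/4-.4,140+v/4-.4)
pts=[("wrist",w(605,38),(70,-140,30)),("wrist",w(706,360),(-70,-140,30)),
("side",side(228,132),(0,80,92)),("side",side(170,98),(0,126,81)),("side",side(425,522),(-70,-140,30)),("side",side(612,378),(70,-140,30)),("side",side(62,225),(-70,140,30)),
("scene",sc(632,290),(0,80,92)),("scene",sc(679,298),(0,126,81)),("scene",sc(410,412),(70,-140,30)),("scene",sc(466,262),(0,-80,152)),("side",side(448,190),(0,-80,152))]
def T(p,l):
    c,s=np.cos(p[2]),np.sin(p[2]);return [p[0]+c*l[0]-s*l[1],p[1]+s*l[0]+c*l[1],l[2]]
def err(p,sel=None):
    e=[]
    for n,u,l in pts:
        if sel and n!=sel: continue
        Z=ray(d[n],*u,l[2]); e+=list((Z-T(p,l))[:2])
    if sel in(None,"wrist"): e+=list((r.x[:2]-T(p,(0,-80,152))[:2])*2)
    return np.array(e)
for s in("wrist","side","scene",None):
    q=LS(lambda p:err(p,s),[500,-8,.27],loss="soft_l1",f_scale=3);print(s,q.x.round(3),err(q.x,s).round(0))
    for n,l in(("funnel",(0,-80,152)),("key",(0,80,92)),("post",(0,126,81))):print(n,np.round(T(q.x,l),1))
```

```text
rim fit wrist [524.12187401 -77.89011778  51.96586174] [-0.8  0.1 -0.  -0.1  0.   0.4  0.4]
wrist [ 5.0209e+02 -1.6480e+00  2.8900e-01] [ 1. -2.  2.  0. -2.  1.]
funnel [524.9 -78.3 152. ]
key [479.3  75.   92. ]
post [466.2 119.1  81. ]
side [ 4.95956e+02 -3.66100e+00  2.83000e-01] [-1. -1.  1.  6.  0. -5. -4.  2.  2. -5.  0.  3.]
funnel [518.3 -80.5 152. ]
key [473.6  73.2  92. ]
post [460.8 117.3  81. ]
scene [ 4.98089e+02 -2.95500e+00  3.00000e-01] [-4. -0.  2.  1.  3. -2. -1.  1.]
funnel [521.7 -79.4 152. ]
key [474.4  73.5  92. ]
post [460.8 117.4  81. ]
None [ 4.98672e+02 -2.84100e+00  3.01000e-01] [ 3. -2.  3.  2. -2. -2.  1.  6. -5. -5. -9. -1.  1. -4. -4. -0.  1.  1.
  2. -2. -2.  1. -4.  1.  3.  3.]
funnel [522.4 -79.2 152. ]
key [475.   73.6  92. ]
post [461.3 117.5  81. ]
```

Fitted mixer: the funnel is at about (523,-79), and the rim radius came out at 51.97 against 52 expected. All four balls are still at the back wall. Next I'll carry the scoop to the pre-pour pose.

```bash
python3 -m pendant '[[0,0,-0.02,1,-1,0,1],[0,0,-0.05,2.5,-3.5,0,1],[0,0,-0.09,4.5,-7,0,1],[0,0,-0.09,6,-10.5,0,1],[0,0,-0.09,7,-12.8,0,1],[0,0,-0.09,7.4,-13.7,0.5,1],[0,0,-0.09,7.4,-13.7,1.5,1],[0,0,-0.09,7.4,-13.7,2.6,1],[0,0,-0.09,7.4,-13.7,2.6,1],[0,0,-0.09,7.4,-13.7,2.6,1]]'
python3 - <<'E'
from h import *
for n in("wrist","scene","side"):
    cv2.imwrite(f"pics/{n}4.png",cv2.cvtColor(env.get_image(n),cv2.COLOR_RGB2BGR))
print(env.read_state())
a=cv2.imread("pics/side4.png")[170:290,230:370];b=cv2.imread("pics/scene4.png")[160:260,190:310]
cv2.imwrite("pics/c4.png",np.hstack([cv2.resize(a,(420,360),interpolation=2),cv2.resize(b,(380,360),interpolation=2)]))
E
```

```text
time: 5.45
ee_pos: [653.6, -59.2, 225.4]
eef_rot: [0.0, 0.997, 0.075, 0.0]
force: [0.2, 0.6, -0.8]
finger_gap: 13.2
{'time': 5.6, 'qpos': array([-2.17454759e-01,  4.51908520e-01,  2.36876653e-01,  1.35496189e+00,
        1.32865009e-05,  2.77275847e+00]), 'dq': array([ 4.26955493e-03,  9.43980527e-05, -1.56001906e-03, -1.33085299e-03,
       -5.87371550e-04,  1.00107599e-03]), 'tau': array([-1.16039885e-01, -7.15278053e+01,  3.51840234e+01,  6.23417390e-02,
       -3.05428554e-02, -1.61488410e-03]), 'ee_pos': array([653.73210688, -58.82111896, 225.74485679]), 'eef_rot': array([1.09596693e-04, 9.97136820e-01, 7.56174595e-02, 3.86084611e-04]), 'force': array([ 0.3956427 ,  0.5918814 , -2.01608886]), 'ft_torque': array([ 0.05207525, -0.02125494, -0.02986441]), 'finger_gap': 13.086551366640688}
```

View pics/c4.png

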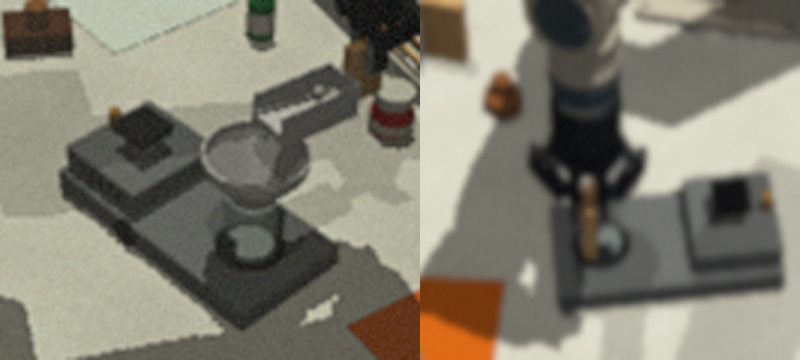

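View pics/wrist4.png

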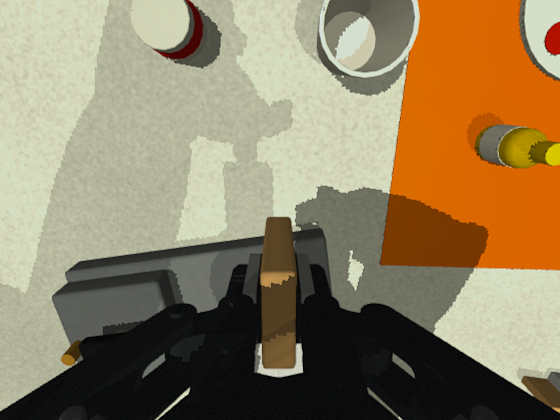

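Run:
```python
from h import *
d=env.camera_info("side")
print(ray(d,230+268/3,170+132/3,184),ray(d,230+256/3,170+163/3,152))
print((proj(d,[[535,-77,184],[523,-79,152]])-[230,170])*3)
```

```text
[527.10657663 -88.67537719 184.        ] [515.2086452  -90.79277269 152.        ]
[[269.40873519 122.53145395]
 [257.34138794 153.32889262]]
```

Spout to funnel offset matches the plan (12 mm on the grip side of centre). Pouring slowly.

```bash
python3 -m pendant '[[0,0.1,0,-0.47,0,-1.2,1],[0,0.16,0,-0.8,0,-1.9,1],[0,0.18,0,-0.93,0,-2.1,1],[0,0.19,0,-1,0,-2.2,1],[0,0.2,0,-1.06,0,-2.3,1],[0,0.21,0,-1.12,0,-2.42,1],[0,0.22,0,-1.2,0,-2.5,1],[0,0.23,0,-1.25,0,-2.63,1],[0,0.24,0,-1.32,0,-2.75,1],[0,0.25,0,-1.39,0,-2.85,1]]'
python3 - <<'E'
from h import *
b=cv2.cvtColor(env.get_image("side"),cv2.COLOR_RGB2BGR)[170:290,240:360]
cv2.imwrite("pics/c5.png",cv2.resize(b,(600,600),interpolation=2))
print(env.read_state()["qpos"])
E
```

```text
time: 6.85
ee_pos: [639.8, -60.6, 253.9]
eef_rot: [-0.009, 0.989, 0.075, 0.125]
force: [-0.7, -1.0, -2.8]
finger_gap: 13.0
[-0.26791229  0.27049242  0.00398233  1.0739999   0.10141793  2.73366822]
```

View pics/c5.png

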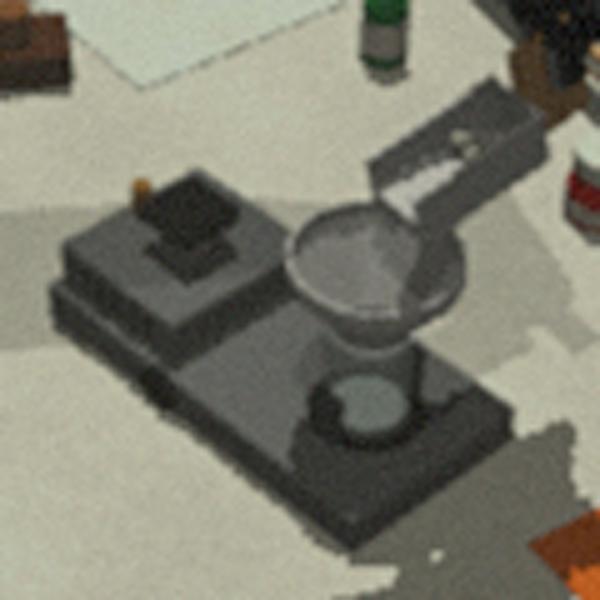

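```bash
python3 -m pendant '[[0,0.01,0,-0.04,0,-0.12,1],[0,0.01,0,-0.04,0,-0.12,1],[0,0.02,0,-0.08,0,-0.24,1],[0,0.02,0,-0.08,0,-0.24,1],[0,0.03,0,-0.12,0,-0.36,1],[0,0.03,0,-0.12,0,-0.36,1],[0,0.04,0,-0.17,0,-0.48,1],[0,0.04,0,-0.17,0,-0.48,1],[0,0.05,0,-0.22,0,-0.6,1],[0,0.05,0,-0.22,0,-0.6,1]]'
python3 - <<'E'
from h import *
b=cv2.cvtColor(env.get_image("side"),cv2.COLOR_RGB2BGR)[170:290,240:360]
cv2.imwrite("pics/c6.png",cv2.resize(b,(600,600),interpolation=2))
E
```

```text
time: 8.15
ee_pos: [636.2, -61.1, 259.2]
eef_rot: [-0.011, 0.986, 0.075, 0.149]
force: [-0.5, -0.6, -1.1]
finger_gap: 13.3
```

View pics/c6.png

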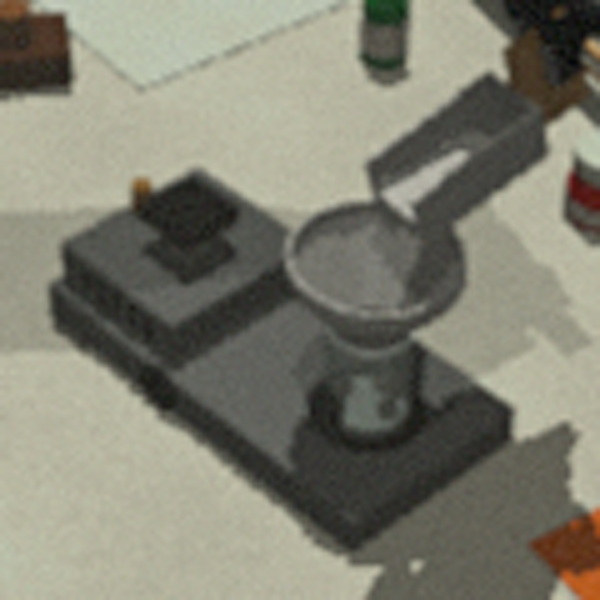

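```bash
python3 -m pendant '[[0,0.17,0,-0.87,0,-2,1],[0,0.35,0,-2.14,0,-3.9,1],[0,0.35,0,-2.14,0,-3.9,1],[0,0.35,0,-2.14,0,-3.9,1],[0,0.35,0,-2.14,0,-3.9,1],[0,0.35,0,-2.14,0,-3.9,1],[0,0.17,0,-0.87,0,-2,1],[0,0,0,0,0,0,1],[0,-0.17,0,0.5,0,1.7,1],[0,-0.3,0,0.67,0,2.7,1]]'
python3 - <<'E'
from h import *
b=cv2.cvtColor(env.get_image("side"),cv2.COLOR_RGB2BGR)[170:290,240:360]
cv2.imwrite("pics/c7.png",cv2.resize(b,(600,600),interpolation=2))
print(env.read_state())
E
```

```text
time: 9.45
ee_pos: [652.0, -58.6, 234.1]
eef_rot: [0.0, 0.997, 0.076, -0.003]
force: [0.7, -0.3, -1.3]
finger_gap: 13.1
{'time': 9.5, 'qpos': array([-0.21563407,  0.45884581,  0.2606629 ,  1.38660509, -0.00365993,
        2.77276898]), 'dq': array([-0.02454747, -0.07470095, -0.17984781, -0.21633651,  0.07300147,
       -0.03191035]), 'tau': array([  2.41449974, -92.81036139,  36.49994731,   0.59079889,
         0.1466457 ,  -0.17444593]), 'ee_pos': array([652.67043238, -58.38916104, 230.66981299]), 'eef_rot': array([-2.63055305e-04,  9.97041004e-01,  7.65306932e-02, -7.22635401e-03]), 'force': array([-3.64461712,  1.11184394, -4.53396726]), 'ft_torque': array([0.05368777, 0.31504169, 0.0138222 ]), 'finger_gap': 13.112226310743644}
```

View pics/c7.png

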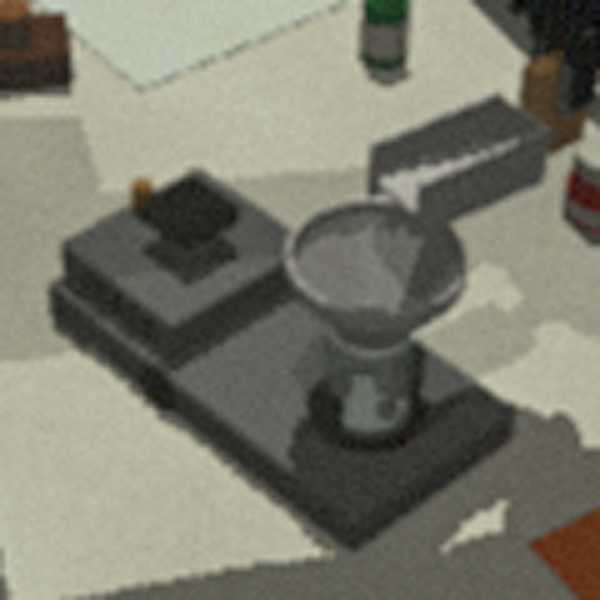

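```bash
python3 -m pendant '[[0,0,0,0,0,-2,1],[0,0,0.02,-1,2,-2.5,1],[0,0,0.05,-3,6,-2.5,1],[0,0,0.09,-5.5,11.5,-2.5,1],[0,0,0.09,-8,17,-2.5,1],[0,0,0.09,-10,22,-2.5,1],[0,0,0.09,-11.5,25.5,-2.5,1],[0,0,0.09,-12.2,27.2,-2.5,1],[0,0,0.09,-12.2,27.2,-2.5,1],[0,0,0.09,-12.2,27.2,-2.5,1]]'
python3 - <<'E'
from h import *
np.save("w8.npy",env.camera_info("wrist"),allow_pickle=True)
for n in("wrist","side","scene"):
    cv2.imwrite(f"pics/{n}8.png",cv2.cvtColor(env.get_image(n),cv2.COLOR_RGB2BGR))
print(env.read_state())
E
```

```text
time: 10.75
ee_pos: [571.2, -345.4, 260.4]
eef_rot: [-0.0, 1.0, 0.031, 0.0]
force: [-0.2, 0.3, -1.2]
finger_gap: 13.2
{'time': 10.9, 'qpos': array([-6.68744242e-01,  4.67019510e-01,  3.49243422e-01,  1.45269020e+00,
        2.21699910e-04,  2.40942278e+00]), 'dq': array([-0.00136836,  0.00188911,  0.00274995,  0.00133886, -0.00159151,
       -0.00020459]), 'tau': array([-4.42228178e-01, -7.27827001e+01,  3.54085708e+01,  2.37539399e-02,
       -4.43862146e-02,  5.39350149e-03]), 'ee_pos': array([ 571.54519642, -345.01481495,  260.49074131]), 'eef_rot': array([2.16173253e-05, 9.99497170e-01, 3.17075204e-02, 1.97616989e-04]), 'force': array([-1.08694663,  0.12894822, -1.78351759]), 'ft_torque': array([ 0.00760362, -0.00679158, -0.00058288]), 'finger_gap': 12.866228583327697}
```

View pics/side8.png

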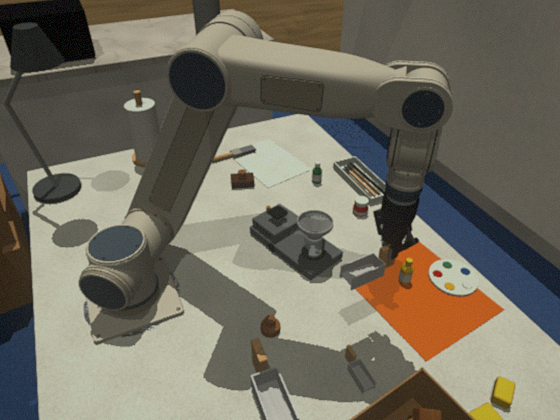

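View pics/wrist8.png

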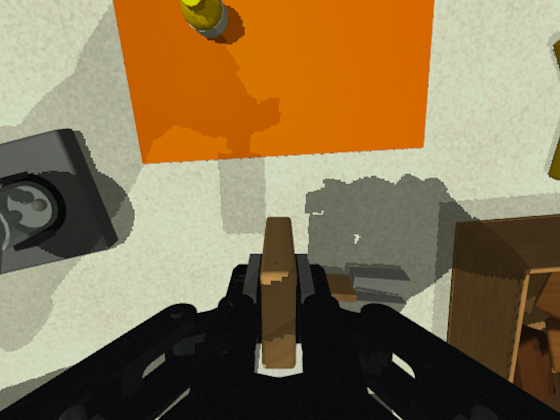

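```bash
python3 -m pendant '[[0,0,0,0,0,3,1],[0,0,0,0,0,8,1],[0,0,0,0,0,13,1],[0,0,0,0,0,17,1],[0,0,0,0,0,19,1],[0,0,0,0,0,19.7,1],[0,0,0,0,0,20.0,1],[0,0,0,0,0,20.2,1],[0,0,0,0,0,20.2,1],[0,0,0,0,0,20.2,1]]'
python3 - <<'E'
import cv2
a=cv2.imread("pics/wrist8.png")[160:260,0:110];b=cv2.imread("pics/side8.png")[190:290,320:420]
import numpy as np
cv2.imwrite("pics/c8.png",np.hstack([cv2.resize(a,(400,400),interpolation=2),cv2.resize(b,(400,400),interpolation=2)]))
E
```

```text
time: 12.15
ee_pos: [571.2, -346.5, 58.8]
eef_rot: [0.0, 1.0, 0.031, 0.0]
force: [-0.6, -0.7, -1.3]
finger_gap: 13.4
```

View pics/c8.png

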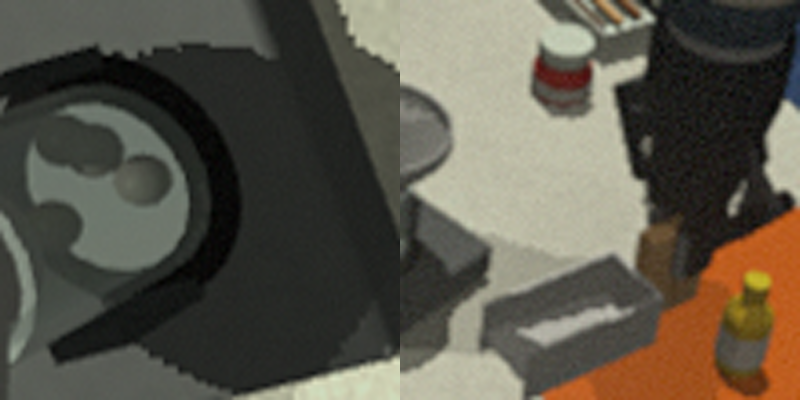

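All four balls are visible in the jar, and the scoop is empty. It isn't in contact with the table yet, so I'll go about 1 mm lower and release.

```bash
python3 -m pendant '[[0,0,0,0,0,0.03,1],[0,0,0,0,0,0.06,1],[0,0,0,0,0,0.08,1],[0,0,0,0,0,0.08,1],[0,0,0,0,0,0.08,0.8],[0,0,0,0,0,0.08,0.6],[0,0,0,0,0,0.08,0.5],[0,0,0,0,0,0.08,0.4],[0,0,0,0,0,0.08,0.4],[0,0,0,0,0,0.08,0.4]]'
python3 - <<'E'
from h import *
cv2.imwrite("pics/w9.png",cv2.cvtColor(env.get_image("wrist"),cv2.COLOR_RGB2BGR))
E
```

```text
time: 13.4
ee_pos: [571.0, -346.3, 57.4]
eef_rot: [-0.0, 1.0, 0.031, -0.0]
force: [0.5, -0.1, -0.8]
finger_gap: 51.0
```

View pics/w9.png

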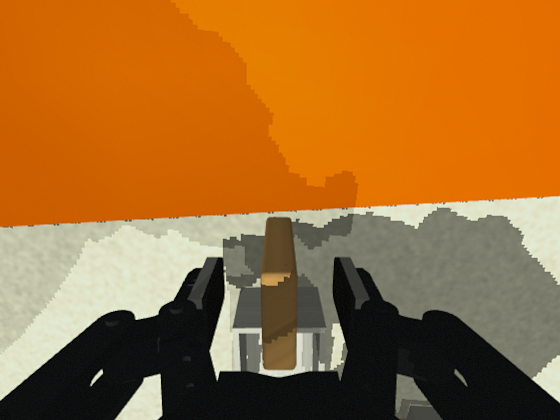

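```bash
python3 -m pendant '[[0,0,0,0,0,-2,0.4],[0,0,0,0,0,-7,0.4],[0,0,0,0,0,-13,0.4],[0,0,0,0,0,-18,0.4],[0,0,-0.05,0,-3,-20,0.6],[0,0,-0.1,-1,-8,-20,1],[0,0,-0.15,-2,-14,-20,1],[0,0,-0.2,-3,-20,-20,1],[0,0,-0.25,-4,-26,-20,1],[0,0,-0.3,-5,-32,-20,1]]' 60
python3 - <<'E'
from h import *
for n in("side","wrist"):cv2.imwrite(f"pics/{n}10.png",cv2.cvtColor(env.get_image(n),cv2.COLOR_RGB2BGR))
print(env.read_state())
E
```

```text
time: 14.7
ee_pos: [499.7, -27.3, 256.7]
eef_rot: [-0.0, 0.983, 0.181, -0.0]
force: [0.4, 0.6, 0.6]
finger_gap: 0.2
{'time': 14.8, 'qpos': array([-2.17875530e-01,  1.72502246e-01, -8.93503547e-02,  1.31034753e+00,
        1.26406157e-03,  2.55395214e+00]), 'dq': array([-0.0709269 ,  0.03413405,  0.04354492, -0.01365971, -0.02676273,
       -0.04086409]), 'tau': array([  2.51655981, -49.22569513,  33.35604787,   0.1864044 ,
         0.31625675,   0.52147016]), 'ee_pos': array([498.71594577, -24.43718304, 257.30705005]), 'eef_rot': array([-8.56572467e-04,  9.82957502e-01,  1.83830512e-01, -3.98007575e-04]), 'force': array([-0.21663821, -0.11055972,  0.12759857]), 'ft_torque': array([-0.04935664, -0.01489962,  0.01900969]), 'finger_gap': -0.20292732591121398}
```

View pics/side10.png

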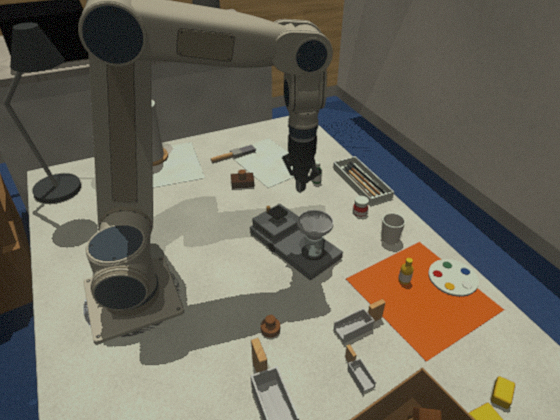

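```bash
python3 -m pendant '[[0,0,0,0.5,-3,1,1],[0,0,0,1,-7,3,1],[0,0,0,1.5,-10,5,1],[0,0,0,1.5,-10.3,5.7,1],[0,0,0,1.5,-10.3,5.7,1],[0,0,0,1.5,-10.3,5.7,1],[0,0,0,1.5,-10.3,5.7,1],[0,0,0,1.5,-10.3,5.7,1],[0,0,0,1.5,-10.3,5.7,1],[0,0,0,1.5,-10.3,5.7,1]]'
python3 - <<'E'
from h import *
d={}
for n in("wrist","side","scene"):
    d[n]=env.camera_info(n);cv2.imwrite(f"pics/{n}11.png",cv2.cvtColor(env.get_image(n),cv2.COLOR_RGB2BGR))
np.save("ci11.npy",d,allow_pickle=True)
print(env.read_state())
a=cv2.imread("pics/side11.png")[150:290,230:370]
cv2.imwrite("pics/c11.png",cv2.resize(a,(600,600),interpolation=2))
E
```

```text
time: 16.05
ee_pos: [479.0, 71.6, 200.5]
eef_rot: [-0.0, 0.984, 0.18, 0.0]
force: [-0.0, 0.4, 0.0]
finger_gap: 0.2
{'time': 16.2, 'qpos': array([-2.49701825e-02,  1.71675693e-01, -2.37859276e-01,  1.16123449e+00,
        6.97352997e-06,  2.75478794e+00]), 'dq': array([ 0.00082345, -0.00117591,  0.00083023,  0.0007061 , -0.00183062,
       -0.00123207]), 'tau': array([-4.18657868e-02, -4.70722532e+01,  3.29979801e+01,  1.23080019e-03,
       -1.20415458e-03, -5.57938438e-04]), 'ee_pos': array([478.96721054,  71.66556588, 200.46236635]), 'eef_rot': array([-6.66946258e-07,  9.83679061e-01,  1.79931942e-01,  1.38620666e-05]), 'force': array([-0.35137797,  0.62564413, -0.08095773]), 'ft_torque': array([ 0.034688  ,  0.02792562, -0.02128918]), 'finger_gap': 0.2081469124529788}
```

View pics/wrist11.png

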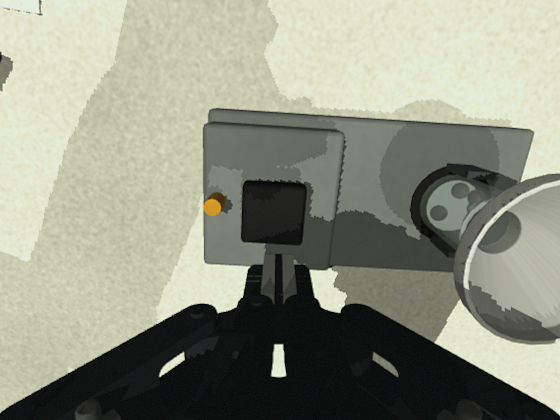

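View pics/c11.png

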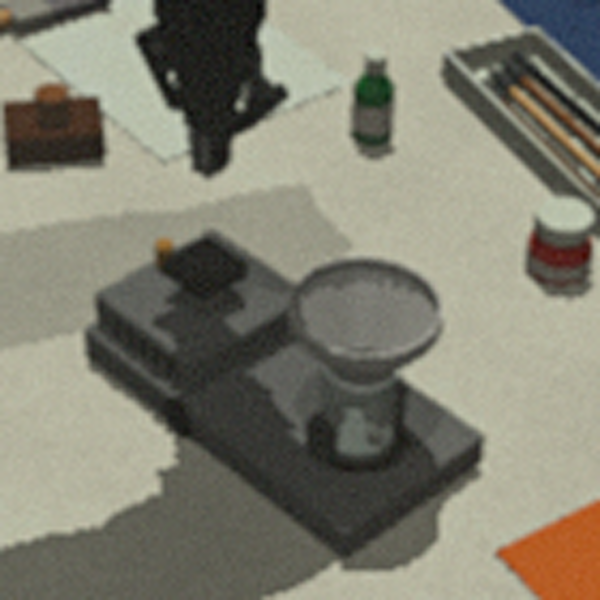

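Run:
```python
from h import *
i=np.load("ci11.npy",allow_pickle=True).item()["wrist"]
for p in[(244,181),(306,184),(304,244),(242,240),(274,212)]:print(ray(i,*p,92).round(1))
print("post",ray(i,212,207,81))
c=ray(i,274,212,92);M=rot([0,.98368,.17993,0]);print("delta tool mm",M.T@(c-[479,71.7,200.4]))
```

```text
[494.1 103.9  92. ]
[507.3  62.8  92. ]
[464.7  47.1  92. ]
[451.6  90.9  92. ]
[480.2  76.5  92. ]
post [464.02899685 119.983733    81.        ]
delta tool mm [  2.81539579  -4.04182821 108.4       ]
```

```bash
cat > m.py <<'E'
from h import *
import sys
F=[];Z=[]
for k in range(int(sys.argv[1])):
    im=env.get_image("side");s=env.read_state();F.append(s["force"]);Z.append(s["ee_pos"])
F=np.array(F);Z=np.array(Z)
print(s["time"],"F",F.mean(0).round(2),F.std(0).round(2),"ee",Z.mean(0).round(2),Z.std(0).round(2))
cv2.imwrite(f"pics/{sys.argv[2]}.png",cv2.resize(cv2.cvtColor(im,cv2.COLOR_RGB2BGR)[190:250,240:315],(750,600),interpolation=2))
E
python3 -m pendant '[[0,0,0,0.2,-0.4,2,1],[0,0,0,0.2,-0.4,5,1],[0,0,0,0.2,-0.4,7,1],[0,0,0,0.2,-0.4,7.5,1],[0,0,0,0.2,-0.4,7.5,1],[0,0,0,0.2,-0.4,7.5,1],[0,0,0,0.2,-0.4,7.5,1],[0,0,0,0.2,-0.4,7.5,1],[0,0,0,0.2,-0.4,7.5,1],[0,0,0,0.2,-0.4,7.5,1]]'
python3 m.py 12 k0
```

```text
time: 17.45
ee_pos: [479.4, 76.1, 125.5]
eef_rot: [-0.0, 0.984, 0.18, 0.0]
force: [0.7, -0.0, -0.4]
finger_gap: -0.1
18.05 F [-0.07 -0.04 -0.01] [0.54 0.4  0.57] ee [479.42  76.11 125.43] [0.01 0.01 0.02]
```

View pics/k0.png

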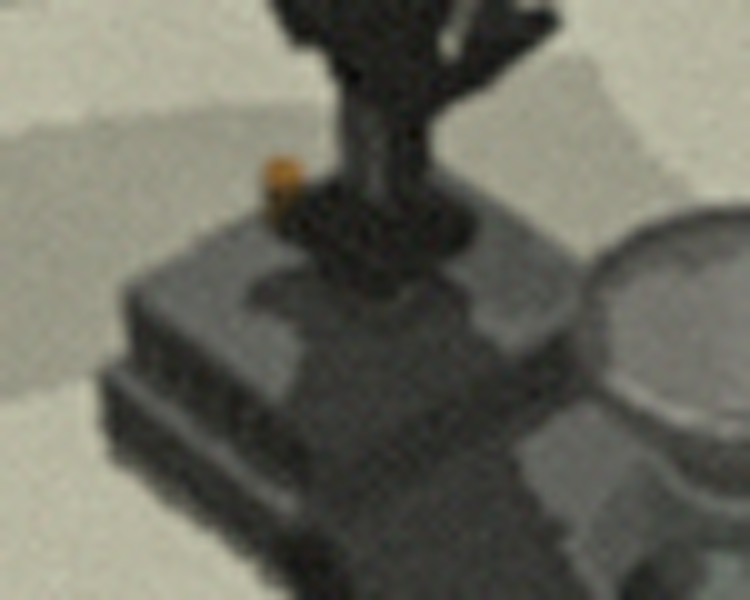

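```bash
python3 -m pendant '[[0,0,0,0,0,0.3,1],[0,0,0,0,0,0.5,1],[0,0,0,0,0,0.65,1],[0,0,0,0,0,0.7,1],[0,0,0,0,0,0.7,1],[0,0,0,0,0,0.7,1],[0,0,0,0,0,0.7,1],[0,0,0,0,0,0.7,1],[0,0,0,0,0,0.7,1],[0,0,0,0,0,0.7,1]]'
python3 m.py 10 k1
python3 -m pendant '[[0,0,0,0,0,0.05,1],[0,0,0,0,0,0.1,1],[0,0,0,0,0,0.15,1],[0,0,0,0,0,0.2,1],[0,0,0,0,0,0.25,1],[0,0,0,0,0,0.3,1],[0,0,0,0,0,0.3,1],[0,0,0,0,0,0.3,1],[0,0,0,0,0,0.3,1],[0,0,0,0,0,0.3,1]]'
python3 m.py 16 k2
```

```text
time: 19.3
ee_pos: [479.4, 76.1, 118.4]
eef_rot: [0.0, 0.984, 0.18, -0.0]
force: [-0.3, -0.7, -0.4]
finger_gap: -0.1
19.8 F [ 0.11  0.12 -0.17] [0.27 0.45 0.54] ee [479.42  76.11 118.43] [0.02 0.01 0.01]
time: 21.05
ee_pos: [479.4, 76.1, 115.4]
eef_rot: [-0.0, 0.984, 0.18, 0.0]
force: [-1.6, -0.1, 2.5]
finger_gap: 0.0
21.85 F [-0.67  0.02  2.07] [0.44 0.45 0.57] ee [479.42  76.11 115.44] [0.01 0.01 0.01]
```

```bash
python3 -m pendant '[[0,0,0,0,0,0.1,1],[0,0,0,0,0,0.2,1],[0,0,0,0,0,0.3,1],[0,0,0,0,0,0.4,1],[0,0,0,0,0,0.5,1],[0,0,0,0,0,0.5,1],[0,0,0,0,0,0.5,1],[0,0,0,0,0,0.5,1],[0,0,0,0,0,0.5,1],[0,0,0,0,0,0.5,1]]'
python3 m.py 20 k3
python3 -m pendant '[[0,0,0,0,0,0.05,1],[0,0,0,0,0,0.1,1],[0,0,0,0,0,0.15,1],[0,0,0,0,0,0.2,1],[0,0,0,0,0,0.25,1],[0,0,0,0,0,0.3,1],[0,0,0,0,0,0.3,1],[0,0,0,0,0,0.3,1],[0,0,0,0,0,0.3,1],[0,0,0,0,0,0.3,1]]'
python3 m.py 20 k4
```

```text
time: 23.1
ee_pos: [479.4, 76.1, 110.5]
eef_rot: [-0.0, 0.984, 0.18, 0.0]
force: [-0.9, -0.5, 4.5]
finger_gap: 0.0
24.1 F [-1.26 -0.1   4.27] [0.5  0.43 0.37] ee [479.43  76.11 110.43] [0.01 0.01 0.01]
time: 25.35
ee_pos: [479.4, 76.1, 107.4]
eef_rot: [0.0, 0.984, 0.18, 0.0]
force: [-1.8, -0.6, 6.0]
finger_gap: 0.3
26.35 F [-1.41 -0.17  5.41] [0.49 0.44 0.46] ee [479.43  76.11 107.46] [0.01 0.01 0.01]
```

View pics/k4.png

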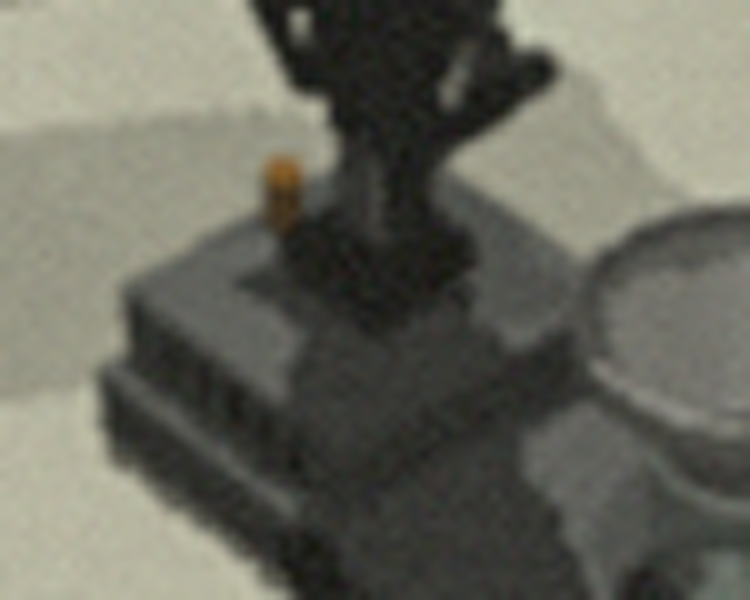

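Run:
```python
from h import *
i=env.camera_info("wrist");a=cv2.cvtColor(env.get_image("wrist"),cv2.COLOR_RGB2BGR);np.save("wk.npy",i,allow_pickle=True)
cv2.imwrite("pics/wk.png",a);cv2.imwrite("pics/wkc.png",cv2.resize(a[120:300,150:390],None,fx=3.3,fy=3.3,interpolation=2))
```

```text
(no output)
```

View pics/wkc.png

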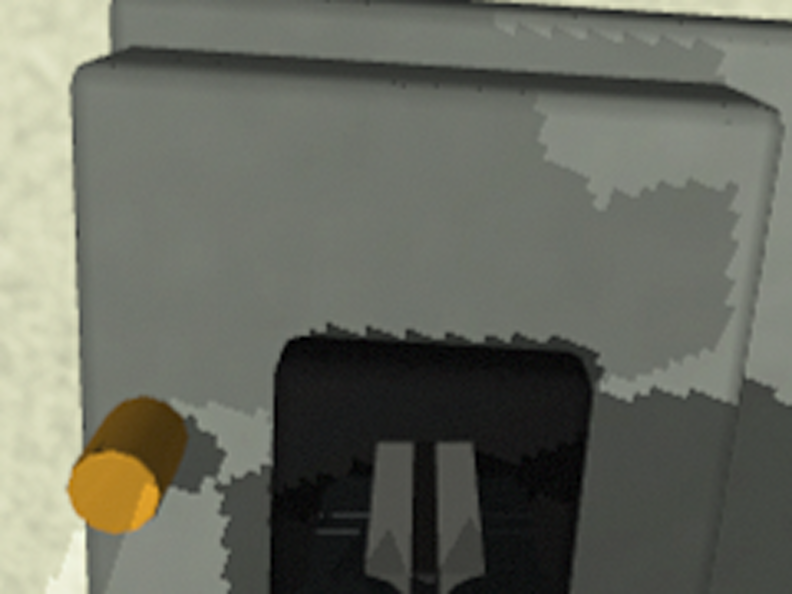

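Run:
```python
import cv2,numpy as np
a=cv2.imread("pics/wk.png")[205:320,215:345].astype(float)
a=np.clip((a-5)*5,0,255).astype(np.uint8)
cv2.imwrite("pics/wkd.png",cv2.resize(a,None,fx=5,fy=5,interpolation=cv2.INTER_NEAREST))
```

```text
(no output)
```

View pics/wkd.png

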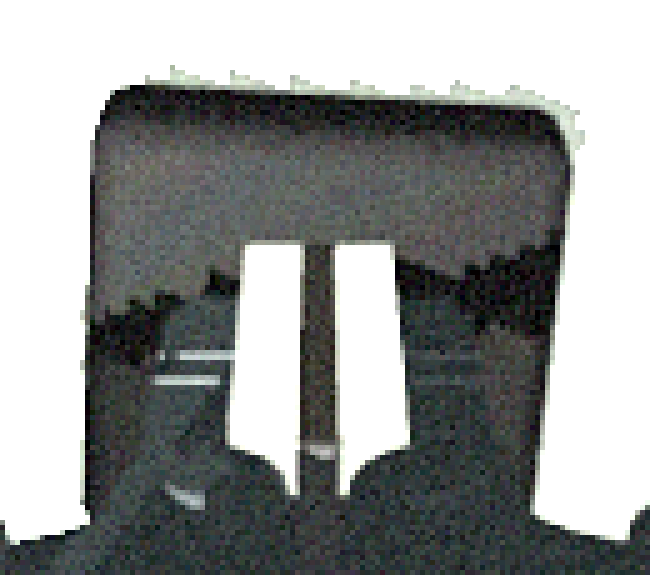

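```bash
cat > kw.py <<'E'
from h import *
from scipy.optimize import brentq
def edges(img,i,rows,cx,lim):
    g=img.astype(float).sum(2)/3; L=[];Rr=[]
    for v in rows:
        r=cv2.GaussianBlur(g[v:v+1],(5,1),0.8)[0]
        for sgn,out in((-1,L),(1,Rr)):
            gr=[(sgn*(r[u+1]-r[u-1]),u) for u in (range(cx-lim[1],cx-lim[0]) if sgn<0 else range(cx+lim[0],cx+lim[1]))]
            m,u=max(gr)
            f=lambda k:sgn*(r[k+1]-r[k-1])
            den=f(u-1)-2*f(u)+f(u+1);out.append((u+.5*(f(u-1)-f(u+1))/den if den else u,v,m))
    return np.array(L),np.array(Rr)
def width(i,L,Rr,z):
    A=np.array([ray(i,u,v,z)[:2] for u,v,_ in L]);B=np.array([ray(i,u,v,z)[:2] for u,v,_ in Rr])
    d=np.array([np.cos(.29),np.sin(.29)]) # mixer x dir = edge direction
    c=np.vstack([np.diff(A[[0,-1]],axis=0),np.diff(B[[0,-1]],axis=0)])
    n=np.array([-d[1],d[0]])
    return np.median(A@n)-np.median(B@n), np.arctan2(c[:,1],c[:,0])
E
python3 - <<'E'
from kw import *
i0=np.load("ci11.npy",allow_pickle=True).item()["wrist"];i1=np.load("wk.npy",allow_pickle=True).item()
a=cv2.imread("pics/wrist11.png");b=cv2.imread("pics/wk.png")
L,Rr=edges(a,i0,range(192,238,2),274,(22,42));print(L[::5].round(1).tolist(),Rr[::5].round(1).tolist())
w0=width(i0,L,Rr,92);print(w0)
L,Rr=edges(b,i1,range(236,264,2),281,(38,62));print(L[::4].round(1).tolist(),Rr[::4].round(1).tolist())
for z in(80,82,84,86):print(z,width(i1,L,Rr,z))
print(brentq(lambda z:width(i1,L,Rr,z)[0]-w0[0],60,100),brentq(lambda z:width(i1,L,Rr,z)[0]-46,60,100))
E
```

```text
[[241.9, 192.0, 63.6], [241.3, 202.0, 67.0], [241.2, 212.0, 82.3], [241.0, 222.0, 75.5], [240.7, 232.0, 71.0]] [[312.7, 192.0, 39.5], [311.2, 202.0, 45.2], [309.1, 212.0, 45.1], [303.7, 222.0, 32.7], [302.7, 232.0, 35.2]]
(np.float64(45.373242897995176), array([-2.84528782, -2.97655488]))
[[232.5, 236.0, 62.0], [232.2, 244.0, 78.5], [232.1, 252.0, 84.9], [232.1, 260.0, 70.0]] [[330.1, 236.0, 51.4], [328.8, 244.0, 38.5], [327.8, 252.0, 41.8], [326.8, 260.0, 43.5]]
80 (np.float64(45.4372078036642), array([-2.95583246, -2.86232786]))
82 (np.float64(44.805858299470174), array([-2.95583246, -2.86232786]))
84 (np.float64(44.174508795276154), array([-2.95583246, -2.86232786]))
86 (np.float64(43.54315929108215), array([-2.95583246, -2.86232786]))
80.20262914675341 78.21717703871717
```

Run:
```python
from kw import *
i0=np.load("ci11.npy",allow_pickle=True).item()["wrist"];i1=np.load("wk.npy",allow_pickle=True).item()
a=cv2.imread("pics/wrist11.png");b=cv2.imread("pics/wk.png")
L,Rr=edges(a,i0,range(194,238,2),274,(22,34));print(Rr[::3].round(1).tolist())
for z in (90,92,94):print(width(i0,L,Rr,z))
g=a.sum(2)/3
print(g[200,236:246].round(),g[200,298:316].round());print(g[230,236:246].round(),g[230,298:312].round())
```

```text
[[306.2, 194.0, 36.5], [305.8, 200.0, 33.0], [305.1, 206.0, 37.6], [304.5, 212.0, 32.0], [304.0, 218.0, 36.0], [303.3, 224.0, 38.0], [303.0, 230.0, 37.7], [302.2, 236.0, 41.0]]
(np.float64(45.61017611330736), array([-2.84043258, -2.84581022]))
(np.float64(45.208227065137635), array([-2.84043258, -2.84581022]))
(np.float64(44.80627801696792), array([-2.84043258, -2.84581022]))
[124. 125. 127. 124. 116.  95.  40.  20.  26.  33.] [ 33.  33.  34.  33.  31.  27.  20.  26.  54.  70.  68.  65.  66.  72.
 106. 126. 126. 125.]
[122. 123. 124. 126. 114.  57.  19.  25.  29.  30.] [18. 20. 15. 17. 16. 42. 69. 67. 67. 66. 66. 67. 68. 66.]
```

Run:
```python
from kw import *
i0=np.load("ci11.npy",allow_pickle=True).item()["wrist"];i1=np.load("wk.npy",allow_pickle=True).item()
a=cv2.imread("pics/wrist11.png");b=cv2.imread("pics/wk.png")
def post(im):
    h=cv2.cvtColor(im,cv2.COLOR_BGR2HSV);m=((h[...,0]<25)&(h[...,1]>150)&(h[...,2]>150)).astype(np.uint8)
    n,l,s,c=cv2.connectedComponentsWithStats(m);k=[k for k in range(1,n) if s[k,4]>40]
    for k in k: 
        cs,_=cv2.findContours((l==k).astype(np.uint8),cv2.RETR_EXTERNAL,cv2.CHAIN_APPROX_NONE)
        print(s[k],c[k],cv2.fitEllipse(cs[0]))
post(a);post(b)
L0,R0=edges(a,i0,range(194,238,2),274,(22,34));L1,R1=edges(b,i1,range(236,264,2),281,(38,62))
for th in(.27,.29,.31):
  n=np.array([-np.sin(th),np.cos(th)])
  f=lambda i,P,z:np.median([ray(i,u,v,z)[:2]@n for u,v,_ in P])
  for i,L,Rr,p,z in((i0,L0,R0,(212,207),92),(i1,L1,R1,(184,268.5),82.5)):
    A,B=f(i,L,z),f(i,Rr,z);print(th,"mid",(A+B)/2,"w",A-B,"post-mid",ray(i,*p,81)[:2]@n-(A+B)/2)
```

```text
[204 199  17  17 229] [211.89519651 206.86026201] ((211.89077758789062, 206.85684204101562), (15.660348892211914, 16.791231155395508), 119.2485122680664)
[171 257  27  25 510] [183.90588235 268.64313725] ((183.90855407714844, 268.65155029296875), (22.789493560791016, 26.599472045898438), 111.81661224365234)
0.27 mid -53.62473596234662 w 45.16151455022288 post-mid 45.490444868347765
0.27 mid -53.137462096391786 w 44.58825984849144 post-mid 44.94582160110838
0.29 mid -63.23702402014849 w 45.20822706513762 post-mid 45.520577164378146
0.29 mid -63.020726907511914 w 44.648020923421676 post-mid 45.2376860299745
0.31 mid -72.82861590368363 w 45.24883670014052 post-mid 45.53709962866792
0.31 mid -72.88891572131664 w 44.65712425067704 post-mid 45.521587440772166
```

```bash
python3 -m pendant '[[0,0,0,0,0,-0.3,1],[0,0,0,0,0,-0.6,1],[0,0,0,0,0,-0.85,1],[0,0,0,0,0,-0.9,1],[0,0,0,0,0,-0.9,1],[0,0,0,0,0,-0.9,1],[0,0,0,0,0,-0.9,1],[0,0,0,0,0,-0.9,1],[0,0,0,0,0,-0.9,1],[0,0,0,0,0,-0.9,1]]'
python3 m.py 12 k5
python3 - <<'E'
from h import *
np.save("wk5.npy",env.camera_info("wrist"),allow_pickle=True)
cv2.imwrite("pics/wk5.png",cv2.cvtColor(env.get_image("wrist"),cv2.COLOR_RGB2BGR))
E
```

```text
time: 27.65
ee_pos: [479.5, 76.1, 116.5]
eef_rot: [0.0, 0.984, 0.18, 0.0]
force: [0.5, 0.3, 2.4]
finger_gap: -0.1
28.25 F [-0.25 -0.1   1.77] [0.32 0.41 0.41] ee [479.44  76.12 116.45] [0.01 0.01 0.01]
```

```bash
python3 -m pendant '[[0,0,0,0,0,-0.03,1],[0,0,0,0,0,-0.05,1],[0,0,0,0,0,-0.05,1],[0,0,0,0,0,-0.05,1],[0,0,0,0,0,-0.05,1],[0,0,0,0,0,-0.05,1],[0,0,0,0,0,-0.05,1],[0,0,0,0,0,-0.05,1],[0,0,0,0,0,-0.05,1],[0,0,0,0,0,-0.05,1]]'
python3 m.py 12 k6
python3 -m pendant '[[0,0,0,0,0,-0.03,1],[0,0,0,0,0,-0.05,1],[0,0,0,0,0,-0.05,1],[0,0,0,0,0,-0.05,1],[0,0,0,0,0,-0.05,1],[0,0,0,0,0,-0.05,1],[0,0,0,0,0,-0.05,1],[0,0,0,0,0,-0.05,1],[0,0,0,0,0,-0.05,1],[0,0,0,0,0,-0.05,1]]'
python3 m.py 12 k7
```

```text
time: 29.55
ee_pos: [479.4, 76.1, 116.9]
eef_rot: [0.0, 0.984, 0.18, -0.0]
force: [-0.3, -0.7, 1.7]
finger_gap: 0.5
30.15 F [ 0.29 -0.01  1.27] [0.49 0.24 0.49] ee [479.43  76.11 116.94] [0.01 0.02 0.01]
time: 31.4
ee_pos: [479.4, 76.1, 117.4]
eef_rot: [-0.0, 0.984, 0.18, 0.0]
force: [0.2, 0.0, 0.2]
finger_gap: -0.5
32.0 F [ 0.07 -0.04 -0.09] [0.52 0.46 0.44] ee [479.42  76.12 117.44] [0.01 0.01 0.01]
```

Contact is at TCP z of about 117.0, exactly the nominal 25 mm fingertip offset with the key at 92. Level is therefore TCP z of about 106. Now the final press.

```bash
python3 -m pendant '[[0,0,0,0,0,0.2,1],[0,0,0,0,0,0.4,1],[0,0,0,0,0,0.6,1],[0,0,0,0,0,0.8,1],[0,0,0,0,0,0.95,1],[0,0,0,0,0,1.05,1],[0,0,0,0,0,1.12,1],[0,0,0,0,0,1.16,1],[0,0,0,0,0,1.16,1],[0,0,0,0,0,1.16,1]]'
python3 m.py 14 k8
python3 - <<'E'
from h import *
np.save("wk8.npy",env.camera_info("wrist"),allow_pickle=True)
for n in("wrist","scene","side"):cv2.imwrite(f"pics/{n}12.png",cv2.cvtColor(env.get_image(n),cv2.COLOR_RGB2BGR))
a=cv2.imread("pics/wrist12.png")
cv2.imwrite("pics/f12.png",np.hstack([a[120:330,150:420],cv2.imread("pics/side12.png")[190:400,240:510]]))
from kw import *
for f,n,z,c,l,r in(("wk5","wk5",91.4,278,(36,60),range(220,250,2)),("wrist12","wk8",80.8,281,(38,62),range(236,264,2))):
    i=np.load(n+".npy",allow_pickle=True).item();L,R_=edges(cv2.imread(f"pics/{f}.png"),i,r,c,l)
    print(L[::5].round(1).tolist(),R_[::5].round(1).tolist(),[(zz,width(i,L,R_,zz)[0].round(2)) for zz in(z-2,z,z+2)])
E
```

```text
time: 33.25
ee_pos: [479.5, 76.1, 106.0]
eef_rot: [0.0, 0.984, 0.18, 0.0]
force: [-0.4, 0.1, 5.6]
finger_gap: -0.3
33.95 F [-0.95 -0.06  5.92] [0.61 0.41 0.54] ee [479.52  76.11 105.99] [0.01 0.01 0.01]
[[222.5, 220.0, 1.1], [233.4, 230.0, 68.5], [232.3, 240.0, 90.0]] [[326.2, 220.0, 36.4], [332.1, 230.0, 47.7], [329.1, 240.0, 43.8]] [(89.4, np.float64(45.21)), (91.4, np.float64(44.58)), (93.4, np.float64(43.95))]
[[232.4, 236.0, 65.4], [232.3, 246.0, 70.9], [231.9, 256.0, 79.8]] [[331.6, 236.0, 40.7], [328.4, 246.0, 35.7], [327.1, 256.0, 50.4]] [(78.8, np.float64(45.32)), (80.8, np.float64(44.69)), (82.8, np.float64(44.06))]
```

View pics/f12.png

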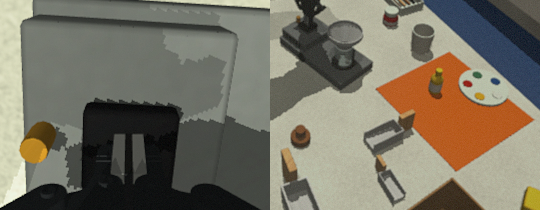

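Close-range visual calibration now agrees: the key top is at about 81.1 mm and the TCP is at 106.0. Handing in while holding.

Run:
```python
from station import env
print(env.close_job())
```

```text
the job is handed in; nothing more can be done
None
```

The job is handed in at about 34 s, with the four balls in the jar, the empty scoop back in its place, and the key held at half travel.

- **Pour:** I used the middle-sized scoop and poured it slowly over the funnel. A wrist picture showed all four balls on the jar floor, and the pan was empty.
- **Scoop:** It stands upright in its original spot. I saw nothing else moved in the last pictures, but did not measure the other objects.
- **Key:** I pressed it with the shut fingertips and was still holding it when I handed in.
    - **Height:** I first felt the key between TCP z 116.9 and 117.4, which fits its 92 mm top with the fingertips 25 mm ahead. At the end the TCP was at 105.99, so the key top is about 81.0 mm, against 81 mm for the post.
    - **Force:** I read 5.9 N, against a nominal 6.4 N at half travel. Force alone would put level about 1 mm lower, but I trusted the contact height.
    - **Camera:** An early estimate from a far picture had the key top about 1.8 mm lower than the contact height gives. Redone against a close picture, it came to about 81.1 mm, though edge detection was noisy in a few rows.
    - **Extra movement:** Before the final press I let the key come back up once to find the contact height. It was never pushed below the final position.

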